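# Find and seat the rocking cover on the sample block

### The arm

A 6-joint arm with a two-finger parallel gripper is mounted at the origin on the work surface. World frame = base frame: x ahead of the robot, y to its left, z up, the work surface at z = 0. Lengths are in mm, angles in rad, forces in N, time in s.
With the tool pointing down it reaches from about 250 to 800 mm from the base axis. Payload 8.5 kg.
Tool frame: the origin (TCP) lies at the very end of the fingers, on their centre line; the grasp point (between the pads) lies 19 mm behind it; z points along the fingers, y is the line along which they close (so a half turn about z gives the same grasp; the last joint's range is limited). The gripper opens to 85 mm and grips with 20 to 120 N. Pads are 22 mm wide; open, the fingers measure 114 mm over their backs; the gripper's body (76 mm by 85 mm) begins 54 mm behind the grasp point. The pads swing forward as they close: fully open they stand 13 mm farther back than shut.
Start: joints at [-1.13, 0.238, -0.013, 1.319, 0, 1.571], TCP at [223.976, -474.773, 195.876] pointing down, gripper open.
Joint ranges: [-2.66, 2.66], [-1.03, 1.9], [-1.14, 1.46], [-1.82, 2.27], [-1.45, 1.34], [-3.14, 3.14]. Speed limits (rad/s): [2.22, 2.22, 2.79, 3.14, 3.14, 3.14].

### API

Orientations are given as [roll, pitch, yaw] about the fixed x, y, z axes, in that order (R = Rz(yaw) Ry(pitch) Rx(roll)).
In Python, from plant import ctrl gives the robot as it stands.
- The arm moves only by the tool drive_tool, never from a script. Its argument "steps" is one flat list of numbers, 4 for each row, row after row: the shift along the tool's x, y, z in cm, then the turn about the tool's z in degrees. In form: [x, y, z, yaw, x, y, z, yaw, ...]. A call has 1 to 12 rows; each row is the pose to reach, as a shift and turn from the pose commanded when the call began, along the tool's axes at that moment; what a row does not reach only later rows make up. A row lasts 1/8 s, in which the tool goes at most 62.5 mm and 10.7 degrees, less where a joint would pass 70% of its speed; a pose out of reach is approached as far as the arm can. A call with a gripper value outside its range is refused whole. "grip" is the opening, from 0 (shut) to 1 (fully open), set as the call begins (left out, the last holds). The fingers move at their own pace and stop on an object; "grip_force" is the grip in N (left out, the last holds). Time passes only in rows, so rows that repeat a pose let the fingers close. It gives the time, the measured TCP pose, the force, the opening and the grip force at its end, in the units of the state.
- ctrl.sense(): the state, without advancing time (a new reading comes with each control period).
- ctrl.snapshot(name): name is "scene" or "top" or "wrist"; returns the picture (400x640x3 uint8, red, green, blue); there is no depth.
- ctrl.camera_model(name): a dict with "fx", "fy", "cx", "cy" (pixels), "k1" (the pictures are not rectified: a ray, as slopes to the right and down, at radius r is drawn at 1 + k1 r^2 times it, then the intrinsics apply), "extrinsics" (4x4, takes a point from world to camera coordinates). Camera axes: x right, y up, looking along -z (the intrinsics and any distortion apply to the point x, -y, -z); pixel columns grow to the right and rows downward; lengths in mm; the calibration is good to about 2 mm. A picture is of the moment at which its call begins: read the wrist's pose just before it. camera_model takes no time and is no camera call; for the wrist camera it gives the pose at the moment of the call.
- ctrl.close_job(): hands the job in; it is judged then, once.
The state is a dict: "time_s": time; "joint_pos": joint angles; "dq": joint speeds; "effort": joint torques, N m; "tcp_pos": TCP position; "eef_rot": TCP orientation; "force": force on the tool from outside, world axes, zero at the start; "torque": the same for the moment, N m; "width": opening from 0.0 (shut) to 1.0 (fully open); "gripper_force": force on a finger pad.
Only numpy, scipy, OpenCV 4.12 (cv2) and the standard library are available. Lean on these libraries where they do the work, as an engineer would, in place of code of your own. Each camera call takes 0.05 s, during which the arm holds its last target. There are 200 camera calls.

### The job

One of the four identical metal covers on the sample block is not seated. Press lightly on the covers close to their short ends to find the one that rocks, then press that one down firmly on its middle until it lies fully home and flat like the others. Only press with the fingertips: do not grip or lift a cover, and leave the vials, tip box and bottle where they are.

Things in the scene. Friction and masses are not known exactly. Their poses are not given: they have to be found in the camera images.
- block: Fixed low sample block, 200 mm (x) by 400 mm (y). Origin on the bench; x away from the robot at yaw 0, y left, z up. Four bays at x = 0, y = -135, -45, 45, 135 mm: pockets 99 x 63 mm with a hard 8 mm wide ledge at the front and back end (|x| 41 to 50 mm, z = 56 mm). Grey deck around them at z = 61 mm; behind (x over 50 mm) it is a shelf with two vials.
- cover1_top (a point): Centre of the top face of cover 1, rightmost bay, y = -135 mm in the block's frame. Flat aluminium plate, 96 mm (its x, along the block's x) by 60 mm (its y) by 8 mm, 120 g, lying loose in its bay; z is its normal, up. All four covers are alike. Seated, it rests on both end ledges, its top is 64 mm above the bench (3 mm above the deck) and it gives nowhere when pressed.
- cover2_top (a point): Centre of the top face of cover 2, second bay from the right, y = -45 mm. As cover 1. Any one of the four covers, not told which, stands level about 3 mm too high, balanced on a stiff hidden spigot 14 mm square under its middle. Pressed lightly about 36 mm from its centre along x, that end goes down about 3 mm onto the ledge, it tilts about 0.07 rad and its far end rises; let go, it comes level again.
- cover3_top (a point): Centre of the top face of cover 3, third bay from the right, y = +45 mm. As cover 1. The unseated cover, pressed slowly (about 10 mm/s) on its middle with more than about 12 N (20 to 25 N is ample), pushes its spigot in against stiff, damped friction, goes down 3 mm onto the ledges and stays there, no longer rocking. Pressing a seated cover changes nothing.
- cover4_top (a point): Centre of the top face of cover 4, leftmost bay, y = +135 mm. As cover 1.
- vial1_mid (a point): Centre (22 mm up) of a loose capped vial, 26 mm across and 45 mm tall, upright on the shelf behind the bays, right half. Bystander.
- vial2_mid (a point): Centre (22 mm up) of a like vial, left half of the shelf. Bystander.
- tipbox_mid (a point): Centre (32 mm up) of a loose pipette-tip box, 127 x 87 x 65 mm, on the bench to the left of the block. Bystander.
- reagent_mid (a point): Centre (65 mm up) of a loose reagent bottle, 60 mm across and 130 mm tall, on the bench to the right of the block. Bystander.
Not all that is in view belongs to the job. What is shaped like the part that bears cover1_top but orange is not meant.

How it is judged:
By the outcome, as a careful person would: the job done as asked, in the order asked, and still so for the second after the job is handed in, with the robot touching nothing.
It also fails if it takes over 45 s, if anything falls off the work surface, if the arm or the gripper's body presses on something with over 40 N, if the wrist force passes 120 N, or if a joint passes its speed limit or range.

## Working session

There is one attempt and no reset: what is moved stays moved. The work goes in short steps, Python scripts to look and compute and a tool call to move; the robot and the scene stay as the last step left them, time stands still between calls to the robot, and variables do not carry over. Pictures are saved under pics/ and viewed, at most 10 in all, crops included, and the job is handed in when it is done.

Besides the shell and the picture viewer there is one more tool, called after "Call:" as name(argument=value, ...) on one line, values as JSON. drive_tool: Moves the arm, as the interface text tells. Its arguments: {"type":"object","properties":{"steps":{"type":"array"},"grip":{"type":"number"},"grip_force":{"type":"number"}},"required":["steps"]}

```bash
mkdir -p pics; ls; cat > h.py <<'E'
import numpy as np, cv2
from plant import ctrl
def ray(m,u,v):
    x=(u-m['cx'])/m['fx']; y=(v-m['cy'])/m['fy']
    a,b=x,y
    for _ in range(20):
        s=1+m['k1']*(a*a+b*b); a,b=x/s,y/s
    E=np.array(m['extrinsics']); R=E[:3,:3]; o=-R.T@E[:3,3]
    return o,R.T@np.array([a,-b,-1.])
def plane(m,u,v,z):
    o,d=ray(m,u,v); return o+d*(z-o[2])/d[2]
def proj(m,p):
    E=np.array(m['extrinsics']); c=E[:3,:3]@np.array(p)+E[:3,3]
    a,b=c[0]/-c[2],-c[1]/-c[2]; s=1+m['k1']*(a*a+b*b)
    return m['fx']*a*s+m['cx'],m['fy']*b*s+m['cy']
def save(im,n): cv2.imwrite('pics/'+n,cv2.cvtColor(im,cv2.COLOR_RGB2BGR))
E
python3 - <<'E'
from h import *
for n in("top","scene"): 
    im=ctrl.snapshot(n); save(im,n+'.png'); np.save(n+'.npy',im)
    m=ctrl.camera_model(n); E=np.array(m['extrinsics']); print(n,-E[:3,:3].T@E[:3,3],m['fx'],m['k1'])
s=ctrl.sense(); print(s['time_s'],s['tcp_pos'],s['eef_rot'],s['force'])
E
```

```text
pics
top [ 469.34314163   14.16878789 1348.35207161] 398.1189480831113 -0.005265762262813165
scene [1189.83103448 -884.2660968   930.5322863 ] 435.0911124203664 -0.0404466936744146
0.1 [ 223.81846744 -474.46150148  195.35721365] [-3.14033233e+00  2.28061031e-05  4.40792804e-01] [-0.15153965  0.08356516 -0.07907371]
```

View pics/top.png

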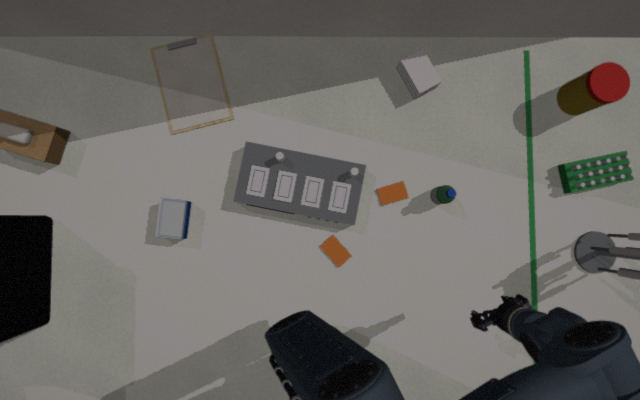

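View pics/scene.png

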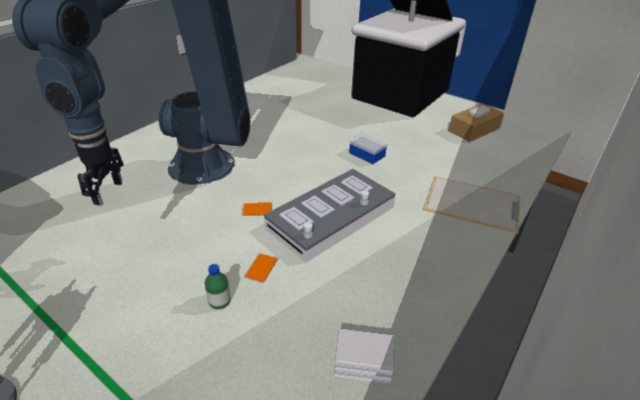

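The top view shows the grey block with four pale covers at about (258,181), (286,186), (312,192) and (340,197). Right in the image is -y, so cover 1 is at (340,197). Things that could be mistaken for a cover are the orange plates at (392,193) and (335,251), the white tray at (418,76) and the tip box at (173,218). The vials are at (280,157) and (354,172). I choose the four pale plates inside the grey block.

```bash
python3 - <<'E'
from h import *
def meas(n,x0,x1,y0,y1,z,thr,amin):
    im=np.load(n+'.npy'); m=ctrl.camera_model(n)
    g=cv2.cvtColor(im,cv2.COLOR_RGB2GRAY)
    sub=g[y0:y1,x0:x1]; mk=(sub>thr).astype(np.uint8)
    c,_=cv2.findContours(mk,cv2.RETR_EXTERNAL,cv2.CHAIN_APPROX_NONE)
    out=[]
    for k in c:
        if cv2.contourArea(k)<amin: continue
        P=np.array([plane(m,u+x0,v+y0,z)[:2] for u,v in k[:,0]],np.float32)
        r=cv2.minAreaRect(P); out.append(r); print(n,np.round(cv2.boundingRect(k)+np.array([x0,y0,0,0])),np.round(r[0],1),np.round(r[1],1),round(r[2],1))
    return out
meas('top',244,356,160,218,64,120,60)
meas('scene',270,375,170,232,64,120,60)
im=np.load('top.npy'); a=cv2.resize(im[130:235,225:375],None,fx=5,fy=5,interpolation=cv2.INTER_CUBIC)
save(a,'crop.png')
E
```

```text
top [328 181  23  32] [535.8 -79.3] [57.6 93.4] 78.5
top [301 176  23  32] [553.6   8.3] [57.8 93.4] 78.5
top [274 171  23  31] [571.3  96.9] [58.4 94. ] 78.7
top [246 165  23  32] [588.8 184.9] [58.2 93.4] 78.6
scene [339 209  36  23] [726.6  21.6] [158.4  70.8] 78.5
scene [279 207  35  25] [548.5 -81.1] [ 65.5 127.1] 78.5
scene [301 195  34  23] [553.8   9.7] [ 65.9 102.9] 78.6
scene [321 184  34  22] [570.4 100.9] [ 67.5 104.7] 78.4
scene [341 175  32  31] [613.1 173.7] [ 83.9 166.2] 63.5
scene [355 170  20  12] [581.6 254.3] [68.1 69.5] 30.3
scene [270 170  80  41] [480.  69.] [283.6 228.2] 37.8
```

View pics/crop.png

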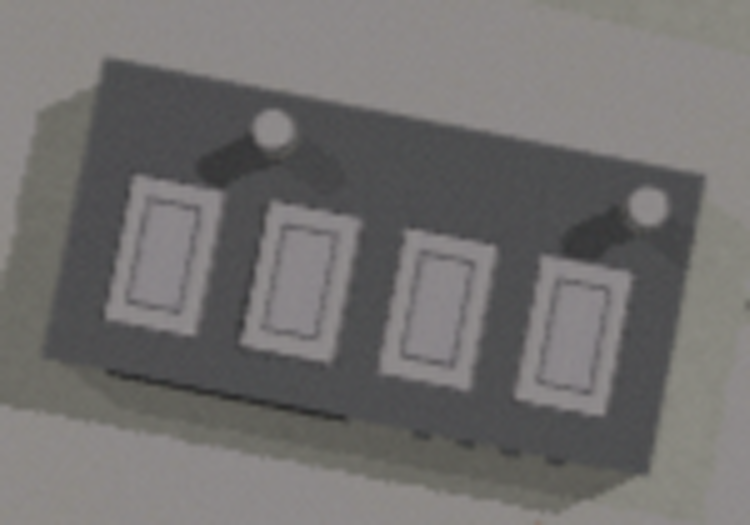

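The choice holds. The four plates measure about 58 x 94 mm with a pitch of 89.8 mm (90 expected), and the block's yaw is about -11.3°. I'll move to a hover over the front end of cover 1, away from the vials, with the gripper shut and the tool aligned to the block.

Call:
drive_tool(steps=[4.7,-2.7,0.5,4,9.4,-5.4,1,8,14.1,-8.1,1.5,12,18.8,-10.9,2,16,23.5,-13.6,3,20,28.2,-16.4,4,24,32.9,-19.1,5,28,37.6,-21.9,6,32,42.2,-24.6,7,36.6,42.2,-24.6,7.5,36.6,42.2,-24.6,7.5,36.6,42.2,-24.6,7.5,36.6], grip=0, grip_force=60)

```text
time_s: 1.6
tcp_pos: [497.6, -86.6, 121.1]
eef_rot: [-3.13, 0.0, -0.179]
force: [0.9, -0.5, 0.9]
width: -0.003
gripper_force: 0.0
```

```bash
cat >> h.py <<'E'
C1=np.array([535.8,-79.3]); C4=np.array([588.8,184.9])
ey=(C4-C1)/np.linalg.norm(C4-C1); ex=np.array([ey[1],-ey[0]])
def cov(i): return C1+(C4-C1)*(i-1)/3
def delta(goal,zg):
    s=ctrl.sense(); p=np.array(s['tcp_pos']); y=s['eef_rot'][2]
    d=np.r_[goal,zg]-p
    print('t',round(s['time_s'],2),'tcp',p.round(2),'yaw',round(y,4),'F',np.round(s['force'],2))
    print('tool dx,dy,dz cm',np.round([(d[0]*np.cos(y)+d[1]*np.sin(y))/10,(d[0]*np.sin(y)-d[1]*np.cos(y))/10,-d[2]/10],2),'turn',round(np.degrees(y-np.arctan2(ex[1],ex[0])),2))
E
python3 - <<'E'
from h import *
delta(cov(1)-36*ex,120)
im=ctrl.snapshot('wrist'); save(im,'w1.png'); np.save('w1.npy',im)
m=ctrl.camera_model('wrist'); E=np.array(m['extrinsics']); print(-E[:3,:3].T@E[:3,3], E[:3,:3].round(2).tolist(),m['fx'])
p=cov(1)
for a in(-48,48):
  for b in(-30,30): print(a,b,np.round(proj(m,[*(p+a*ex+b*ey),64])))
E
```

```text
t 1.6 tcp [497.63 -86.61 121.12] yaw -0.1794 F [ 0.92 -0.46  0.88]
tool dx,dy,dz cm [ 0.03 -1.47  0.11] turn 1.06
[ 570.79318225 -102.64858953  299.00704271] [[-0.18, -0.98, -0.01], [0.94, -0.17, -0.29], [0.28, -0.06, 0.96]] 300.7361915623079
-48 -30 [337. 218.]
-48 30 [265. 217.]
48 -30 [342.  97.]
48 30 [261.  95.]
```

View pics/w1.png

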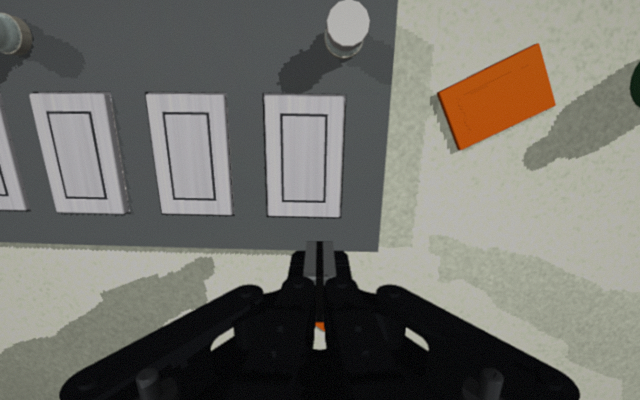

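The wrist view shows cover 1 at (303,155), within 3 px of where I predicted it. Covers 2 and 3 are at (190,153) and (80,153), and vial 1 is at (347,27). Cover 3 seems to show more of its side wall, which the pressing will test. Next I correct the position.

Call:
drive_tool(steps=[0,-1.5,1,1,0,-1.5,2.5,1,0,-1.5,3,1,0,-1.5,3,1])

```text
time_s: 2.15
tcp_pos: [498.3, -82.5, 90.4]
eef_rot: [-3.12, 0.002, -0.178]
force: [0.1, -0.5, 1.4]
width: 0.0
gripper_force: 0.0
```

```bash
python3 - <<'E'
from h import *
delta(cov(1)-36*ex,72)
E
```

```text
t 2.15 tcp [498.32 -82.47  90.43] yaw -0.1777 F [ 0.1  -0.5   1.36]
tool dx,dy,dz cm [ 0.03 -1.05  1.84] turn 1.16
```

Call:
drive_tool(steps=[0,0,0,0,0,0,0,0,0,0,0,0])

```text
time_s: 2.52
tcp_pos: [499.0, -82.5, 91.3]
eef_rot: [-3.12, -0.0, -0.177]
force: [-0.1, 0.5, -0.4]
width: -0.002
gripper_force: 0.0
```

```bash
python3 - <<'E'
from h import *
delta(cov(1)-36*ex,72); s=ctrl.sense(); print(np.round(s['joint_pos'],3),np.round(s['dq'],3),np.round(s['effort'],1))
E
```

```text
t 2.52 tcp [498.98 -82.49  91.33] yaw -0.1775 F [-0.07  0.49 -0.39]
tool dx,dy,dz cm [-0.03 -1.04  1.93] turn 1.17
[-0.178  0.264 -0.256  1.05   0.022  3.141] [ 0.     0.001 -0.003 -0.     0.001 -0.001] [ -0.  -52.9  31.7   0.    0.1   0. ]
```

Joint 6 is at its limit (3.141), so this tool yaw can't be reached over the covers. I'll turn a quarter turn the other way, which puts the finger closing line along the block's x with joint 6 near 1.6 to 2.1.

Call:
drive_tool(steps=[0,0,0,-10,0,0,0,-20,0,0,0,-30,0,0,0,-40,0,0,0,-50,0,0,0,-60,0,0,0,-70,0,0,0,-80,0,0,0,-89,0,0,0,-89,0,0,0,-89])

```text
time_s: 3.9
tcp_pos: [498.8, -82.5, 91.2]
eef_rot: [-3.141, -0.022, 1.372]
force: [-0.8, 0.2, 0.5]
width: -0.006
gripper_force: 0.0
```

```bash
sed -i "s/'turn',round(np.degrees(y-np.arctan2(ex\[1\],ex\[0\])),2)/'turn',round(np.degrees(y-np.arctan2(ex[1],ex[0]))-90,2)/" h.py; python3 - <<'E'
from h import *
delta(cov(1)-36*ex,72); s=ctrl.sense(); print(np.round(s['joint_pos'],3),np.round(s['dq'],3),s['eef_rot'])
E
```

```text
t 3.9 tcp [498.81 -82.49  91.17] yaw 1.3724 F [-0.76  0.15  0.54]
tool dx,dy,dz cm [ 1.04 -0.04  1.92] turn -0.02
[-0.179  0.264 -0.257  1.05   0.022  1.591] [-0.002  0.001  0.001 -0.     0.    -0.011] [-3.14080444 -0.02163941  1.37238808]
```

Call:
drive_tool(steps=[0.5,0,0.6,0,1,0,1.2,0,1,0,1.8,0,1,0,2.1,0,1,0,2.1,0,1,0,2.1,0])

```text
time_s: 4.65
tcp_pos: [500.9, -72.4, 70.4]
eef_rot: [-3.141, -0.022, 1.376]
force: [0.3, 0.0, -0.5]
width: -0.006
gripper_force: 0.0
```

```bash
python3 - <<'E'
from h import *
delta(cov(1)-36*ex,65)
E
```

```text
t 4.65 tcp [500.91 -72.36  70.44] yaw 1.3755 F [ 0.31  0.05 -0.54]
tool dx,dy,dz cm [ 0.01 -0.04  0.54] turn 0.16
```

Call:
drive_tool(steps=[0,0,0.12,0,0,0,0.24,0,0,0,0.36,0,0,0,0.48,0,0,0,0.58,0,0,0,0.63,0,0,0,0.63,0])

```text
time_s: 5.52
tcp_pos: [500.8, -72.1, 64.0]
eef_rot: [-3.141, -0.022, 1.376]
force: [-0.2, 0.7, 0.9]
width: -0.003
gripper_force: 0.0
```

```bash
python3 - <<'E'
from h import *
delta(cov(1)-36*ex,65)
im=ctrl.snapshot('wrist'); save(im,'p1.png'); np.save('p1.npy',im)
m=ctrl.camera_model('wrist')
for i in (1,2,3,4): 
  for z in (64,70): print(i,z,[np.round(proj(m,[*(cov(i)+48*ex+b*ey),z]),1) for b in(-30,30)])
E
```

```text
t 5.53 tcp [500.78 -72.09  63.98] yaw 1.3757 F [-0.17  0.65  0.87]
tool dx,dy,dz cm [-0.02 -0.02 -0.1 ] turn 0.17
1 64 [array([443.4, 272.3]), array([454.9, 184.7])]
1 70 [array([447. , 276.9]), array([459.3, 187. ])]
2 64 [array([461.1, 135.2]), array([474.4,  22.4])]
2 70 [array([465.9, 135.9]), array([480.1,  19. ])]
3 64 [array([481.2, -40.6]), array([ 494.4, -179.7])]
3 70 [array([487.3, -46.5]), array([ 501.3, -191.1])]
4 64 [array([ 500. , -252.7]), array([ 504.6, -389.5])]
4 70 [array([ 506.9, -266.5]), array([ 510. , -403.2])]
```

View pics/p1.png

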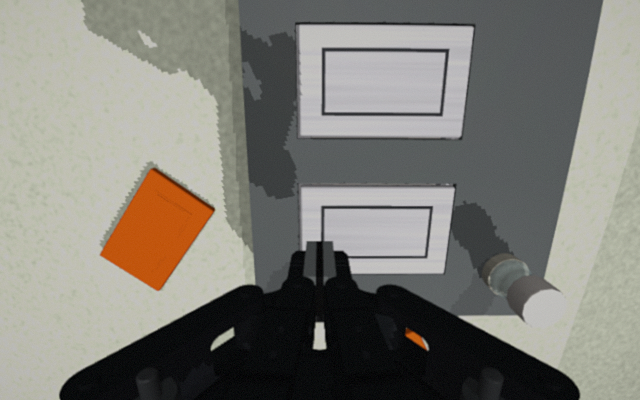

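While cover 1 is pressed, its far corners are at (455,184) and (444,273), where a seated cover at z = 64 should put them (454.9,184.7 and 443.4,272.3). I'll press a little more to confirm it is hard, then lift.

Call:
drive_tool(steps=[0,0,0.06,0,0,0,0.1,0,0,0,0.1,0])

```text
time_s: 5.95
tcp_pos: [500.8, -72.1, 63.0]
eef_rot: [-3.141, -0.022, 1.376]
force: [-0.9, -0.4, 0.6]
width: -0.001
gripper_force: 0.0
```

```bash
python3 - <<'E'
from h import *
delta(cov(1)-36*ex,65)
E
```

```text
t 5.95 tcp [500.79 -72.11  62.99] yaw 1.3757 F [-0.9  -0.44  0.64]
tool dx,dy,dz cm [-0.02 -0.03 -0.2 ] turn 0.17
```

No contact yet, so the z reading carries an offset. I'll keep going slowly.

Call:
drive_tool(steps=[0,0,0.06,0,0,0,0.12,0,0,0,0.12,0])

```text
time_s: 6.32
tcp_pos: [500.8, -72.1, 61.8]
eef_rot: [-3.141, -0.022, 1.376]
force: [0.7, 0.4, 0.3]
width: 0.0
gripper_force: 0.0
```

```bash
python3 - <<'E'
from h import *
delta(cov(1)-36*ex,65)
E
```

```text
t 6.33 tcp [500.78 -72.05  61.77] yaw 1.3758 F [0.75 0.36 0.3 ]
tool dx,dy,dz cm [-0.02 -0.02 -0.32] turn 0.17
```

Call:
drive_tool(steps=[0,0,0.08,0,0,0,0.12,0,0,0,0.12,0])

```text
time_s: 6.7
tcp_pos: [500.8, -72.0, 60.6]
eef_rot: [-3.141, -0.022, 1.376]
force: [0.2, -1.1, 0.2]
width: -0.002
gripper_force: 0.0
```

```bash
python3 - <<'E'
from h import *
delta(cov(1)-36*ex,65)
im=ctrl.snapshot('wrist'); np.save('p2.npy',im)
m=ctrl.camera_model('wrist')
for z in (64,70): print(z,[np.round(proj(m,[*(cov(1)+48*ex+b*ey),z]),1) for b in(-30,30)])
a=np.load('p1.npy')[170:320,230:480]; b=im[170:320,230:480]
save(np.vstack([cv2.resize(k,None,fx=2,fy=2,interpolation=cv2.INTER_CUBIC) for k in(a,b)]),'p2.png')
E
```

```text
t 6.7 tcp [500.77 -72.03  60.58] yaw 1.3758 F [ 0.2  -1.14  0.25]
tool dx,dy,dz cm [-0.02 -0.02 -0.44] turn 0.17
64 [array([445.5, 275. ]), array([457.4, 186.1])]
70 [array([449.2, 279.8]), array([461.9, 188.4])]
```

View pics/p2.png

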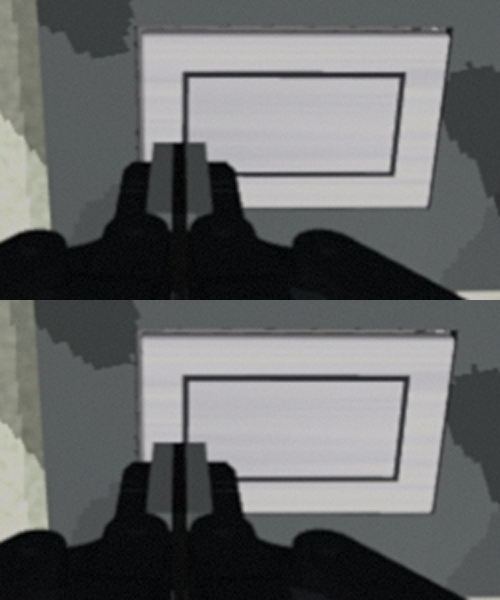

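The fingertips don't touch the cover yet, and its corners still match a seated cover. I'll go on down.

Call:
drive_tool(steps=[0,0,0.08,0,0,0,0.14,0,0,0,0.14,0])

```text
time_s: 7.12
tcp_pos: [500.8, -72.0, 59.2]
eef_rot: [-3.141, -0.022, 1.376]
force: [-0.2, -0.2, -0.3]
width: 0.0
gripper_force: 0.0
```

Call:
drive_tool(steps=[0,0,0.08,0,0,0,0.12,0,0,0,0.12,0])

```text
time_s: 7.5
tcp_pos: [500.8, -72.0, 58.0]
eef_rot: [-3.141, -0.022, 1.376]
force: [0.1, -0.4, 0.2]
width: -0.001
gripper_force: 0.0
```

```bash
python3 - <<'E'
from h import *
s=ctrl.sense(); p=np.array(s['tcp_pos']); im=ctrl.snapshot('wrist'); np.save('p3.npy',im)
m=ctrl.camera_model('wrist')
from scipy.spatial.transform import Rotation as R
r=R.from_euler('xyz',s['eef_rot']).as_matrix()
for dz in (0,-5,-10,-13,-19):
  print(dz,[np.round(proj(m,p+r@np.array([x,0,dz])),1) for x in(-11,0,11)])
print('corners',[np.round(proj(m,[*(cov(1)+48*ex+b*ey),64]),1) for b in(-30,30)])
b=im[170:320,230:480]
save(cv2.resize(b,None,fx=3,fy=3,interpolation=cv2.INTER_CUBIC),'p3.png')
E
```

```text
0 [array([318.4, 245.5]), array([318.4, 229.8]), array([318.4, 213.5])]
-5 [array([318.4, 249. ]), array([318.4, 232.9]), array([318.4, 216.2])]
-10 [array([318.4, 252.6]), array([318.4, 236.1]), array([318.4, 219.1])]
-13 [array([318.4, 254.8]), array([318.4, 238.2]), array([318.4, 220.9])]
-19 [array([318.4, 259.6]), array([318.4, 242.5]), array([318.4, 224.7])]
corners [array([447.1, 277.1]), array([459.3, 187.2])]
```

View pics/p3.png

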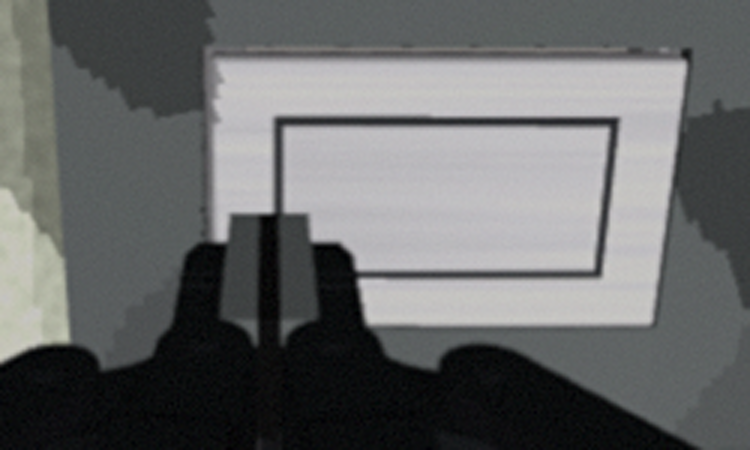

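The fingertips' visible end is at row 241, against about 230 predicted for the TCP, so the real tip lies behind the nominal TCP. The cover hasn't moved. I'll keep descending by feel.

Call:
drive_tool(steps=[0,0,0.1,0,0,0,0.2,0,0,0,0.2,0])

```text
time_s: 7.92
tcp_pos: [500.7, -71.9, 55.9]
eef_rot: [-3.141, -0.022, 1.376]
force: [1.0, 0.9, 0.3]
width: 0.004
gripper_force: 0.0
```

Call:
drive_tool(steps=[0,0,0.1,0,0,0,0.2,0,0,0,0.2,0])

```text
time_s: 8.3
tcp_pos: [500.8, -71.9, 53.9]
eef_rot: [-3.141, -0.022, 1.376]
force: [0.3, -0.1, 0.8]
width: -0.002
gripper_force: 0.0
```

Call:
drive_tool(steps=[0,0,0.12,0,0,0,0.22,0,0,0,0.22,0])

```text
time_s: 8.68
tcp_pos: [500.8, -71.8, 51.7]
eef_rot: [-3.141, -0.022, 1.376]
force: [-0.0, 0.4, 0.5]
width: -0.003
gripper_force: 0.0
```

```bash
python3 - <<'E'
from h import *
s=ctrl.sense(); print(s['time_s'],s['tcp_pos'],s['force'],s['width'])
w=ctrl.snapshot('wrist'); 
m=ctrl.camera_model('wrist'); print('corners',[np.round(proj(m,[*(cov(1)+a*ex+b*ey),64]),1) for a in (-48,48) for b in(-30,30)])
sc=ctrl.snapshot('scene'); ms=ctrl.camera_model('scene'); print('tcp in scene',proj(ms,s['tcp_pos']))
a=cv2.resize(w[170:320,230:480],(600,360),interpolation=cv2.INTER_CUBIC)
u,v=map(int,proj(ms,s['tcp_pos'])); print(u,v)
b=cv2.resize(sc[v-20:v+10,u-25:u+25],(400,240),interpolation=cv2.INTER_CUBIC); b=cv2.copyMakeBorder(b,0,0,0,200,cv2.BORDER_CONSTANT)
save(np.vstack([a,b])[:600],'p4.png')
E
```

```text
8.675 [500.7741026  -71.84446925  51.7289371 ] [-0.01546574  0.35248082  0.51651502] -0.0029149915678714612
corners [array([298.7, 282.2]), array([297.2, 189.1]), array([451.1, 282.4]), array([464.2, 189.9])]
tcp in scene (np.float64(288.43786174846156), np.float64(214.95674839552265))
288 214
```

View pics/p4.png

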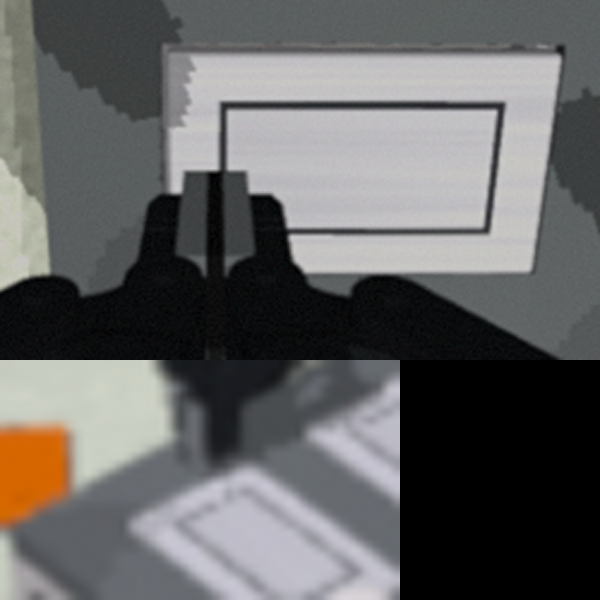

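In the wrist crop cover 1 is level and flat. In the scene crop the fingertip ends at about pixel (291,207), while the TCP projects to (288,215). So the real tip is about 20 to 25 mm behind the nominal TCP, and contact should come near TCP z of 40 to 44. I'll continue by feel.

Call:
drive_tool(steps=[0,0,0.2,0,0,0,0.4,0,0,0,0.5,0,0,0,0.5,0])

```text
time_s: 9.28
tcp_pos: [500.8, -71.7, 46.7]
eef_rot: [-3.141, -0.022, 1.376]
force: [0.3, -0.1, -0.3]
width: 0.001
gripper_force: 0.0
```

Call:
drive_tool(steps=[0,0,0.1,0,0,0,0.2,0,0,0,0.2,0])

```text
time_s: 9.65
tcp_pos: [500.8, -71.7, 44.7]
eef_rot: [-3.141, -0.022, 1.376]
force: [0.3, 0.3, -0.9]
width: -0.001
gripper_force: 0.0
```

```bash
python3 - <<'E'
from h import *
from scipy.optimize import least_squares
ms=ctrl.camera_model('scene'); 
for z in (50,60,70,75,80,85): print(z,np.round(proj(ms,[500.8,-71.8,z]),1))
s=ctrl.sense(); print(s['tcp_pos'],s['force'],s['width'])
E
```

```text
50 [288.5 215.4]
60 [288.4 212.9]
70 [288.3 210.5]
75 [288.3 209.2]
80 [288.3 208. ]
85 [288.2 206.7]
[500.81157163 -71.69569447  44.73543812] [ 0.26922698  0.29388027 -0.91510778] -0.001151547026089471
```

Call:
drive_tool(steps=[0,0,0.15,0,0,0,0.3,0,0,0,0.3,0])

```text
time_s: 10.02
tcp_pos: [500.8, -71.6, 41.7]
eef_rot: [-3.141, -0.022, 1.376]
force: [-0.1, -0.5, -0.6]
width: 0.002
gripper_force: 0.0
```

Call:
drive_tool(steps=[0,0,0.1,0,0,0,0.2,0,0,0,0.2,0])

```text
time_s: 10.4
tcp_pos: [500.8, -71.6, 39.7]
eef_rot: [-3.141, -0.022, 1.376]
force: [-1.3, -0.6, -0.4]
width: 0.0
gripper_force: 0.0
```

Call:
drive_tool(steps=[0,0,0.1,0,0,0,0.2,0,0,0,0.2,0])

```text
time_s: 10.78
tcp_pos: [500.8, -71.5, 37.7]
eef_rot: [-3.141, -0.022, 1.376]
force: [-1.0, -0.4, 0.3]
width: 0.001
gripper_force: 0.0
```

```bash
python3 - <<'E'
from h import *
s=ctrl.sense(); ms=ctrl.camera_model('scene'); sc=ctrl.snapshot('scene'); np.save('s5.npy',sc); w=ctrl.snapshot('wrist'); np.save('w5.npy',w)
print(s['tcp_pos'],np.round(proj(ms,s['tcp_pos']),1))
g=cv2.cvtColor(sc,cv2.COLOR_RGB2GRAY).astype(int); g0=cv2.cvtColor(np.load('scene.npy'),cv2.COLOR_RGB2GRAY).astype(int)
print('cols',list(range(280,302)))
for r in range(198,222): print(r,g[r,280:302],)
print()
for r in range(206,222): print(r,g0[r,280:302],)
m=ctrl.camera_model('wrist'); print('corners',[np.round(proj(m,[*(cov(1)+a*ex+b*ey),64]),1) for a in (-48,48) for b in(-30,30)])
gw=cv2.cvtColor(w,cv2.COLOR_RGB2GRAY).astype(int)
print('row 215 cols 285-325',gw[215,285:325:1]); print('col 312',gw[180:262:2,312])
E
```

```text
[500.82702016 -71.54513594  37.71996415] [288.6 218.3]
cols [280, 281, 282, 283, 284, 285, 286, 287, 288, 289, 290, 291, 292, 293, 294, 295, 296, 297, 298, 299, 300, 301]
198 [207 203 164  97  40  28  26  27  25  23  27  29  28  27  27  28  27  25
  23  30  51  74]
199 [207 206 196 139  71  39  29  26  25  27  29  29  26  27  25  27  26  25
  29  50  75  96]
200 [207 207 203 176 117  65  39  28  26  25  27  26  25  27  27  27  29  37
  52  75  97 102]
201 [205 205 203 195 143  86  58  38  28  24  27  26  28  28  31  39  52  66
  75  90  99 104]
202 [204 204 203 198 144  83  73  57  34  23  27  28  27  34  50  67  73  74
  76  77  80 103]
203 [203 201 202 192 143  91  96  87  53  29  25  26  29  54  70  74  76  75
  75  74  70  95]
204 [199 193 185 161 117  84 100 102  68  33  27  27  31  62  74  75  75  76
  77  75  76  85]
205 [187 162 133 115 100  83  98 104  73  39  28  27  31  61  74  76  76  76
  77  78  83  86]
206 [134 116 109 108 105  87  88 100  74  38  27  29  36  66  82  81  83  84
  84  87  98 104]
207 [110 107 107 107 107  90  89  99  74  40  29  31  44  97 113 111 108 1
[... 2633 characters left out ...]
68 143 160 174 179 182 183 184
 184 184 184 183]
220 [102 102 103 102 105 112 144 174 187 190 186 168 154 152 165 178 182 183
 184 185 185 185]
221 [103 103 103 103 102 103 117 136 166 184 189 188 182 159 142 160 178 182
 183 184 185 185]
corners [array([297.1, 295.4]), array([295.3, 195.9]), array([460.9, 295.5]), array([476.2, 196.7])]
row 215 cols 285-325 [ 65  64  65  60  65  65  64  64  63  55  74 104 109 121 134 139 138 138
 138 138 139 138 137 138 136 139 140 139 140 138 140 139 141 139 136 140
 140 159 188 201]
col 312 [ 71  93  76  94  96  97  90  90  96 103 138 138 139 143 139 139 145 139
 136 139 138 136 135 133 137 139 143 138 134 136 129  66  68  68  65  67
  68  68  68  68  66]
```

The scene and wrist views agree that the tip is still roughly 10 mm above the cover. The finger bottom is at row 209 in the scene view, and the shadow under it is still detached. The real tip is about 36 to 40 mm behind the nominal TCP, so I'll continue down.

Call:
drive_tool(steps=[0,0,0.2,0,0,0,0.4,0,0,0,0.5,0,0,0,0.5,0])

```text
time_s: 11.38
tcp_pos: [500.8, -71.4, 32.7]
eef_rot: [-3.141, -0.022, 1.376]
force: [0.3, -0.6, -0.4]
width: 0.004
gripper_force: 0.0
```

Call:
drive_tool(steps=[0,0,0.1,0,0,0,0.2,0,0,0,0.2,0])

```text
time_s: 11.75
tcp_pos: [500.9, -71.4, 30.7]
eef_rot: [-3.141, -0.022, 1.376]
force: [0.3, -0.2, 0.0]
width: 0.005
gripper_force: 0.0
```

Call:
drive_tool(steps=[0,0,0.1,0,0,0,0.2,0,0,0,0.2,0])

```text
time_s: 12.12
tcp_pos: [500.9, -71.4, 28.9]
eef_rot: [-3.141, -0.022, 1.376]
force: [0.1, 0.5, 0.3]
width: 0.004
gripper_force: 0.2
```

Call:
drive_tool(steps=[0,0,0.05,0,0,0,0.1,0,0,0,0.1,0])

```text
time_s: 12.5
tcp_pos: [501.0, -71.4, 28.7]
eef_rot: [-3.142, -0.022, 1.376]
force: [-3.2, 0.7, 11.0]
width: 0.003
gripper_force: 5.7
```

```bash
python3 - <<'E'
from h import *
s=ctrl.sense(); print(s['tcp_pos'],s['force'],s['torque'],s['width'],s['gripper_force'],s['effort'])
w=ctrl.snapshot('wrist'); np.save('w6.npy',w); m=ctrl.camera_model('wrist'); print('corners',[np.round(proj(m,[*(cov(1)+a*ex+b*ey),64]),1) for a in (-48,48) for b in(-30,30)],'hi',[np.round(proj(m,[*(cov(1)+48*ex+b*ey),70]),1) for b in(-30,30)])
save(cv2.resize(w[170:350,240:520],(784,504),interpolation=cv2.INTER_CUBIC),'w6.png')
E
```

```text
[501.04610424 -71.35937813  28.67532479] [-3.19562394  0.66665381 10.98264221] [0.04887108 0.71202628 0.03915082] 0.002885565232426359 5.713606970384717 [ 7.66163087e-02 -4.92611468e+01  2.74807173e+01 -1.52185421e+00
  1.21872886e-01 -1.35450237e-02]
corners [array([295.8, 305.2]), array([293.7, 201. ]), array([467.9, 305. ]), array([484.9, 201.7])] hi [array([473.1, 311.7]), array([491.4, 205.1])]
```

View pics/w6.png

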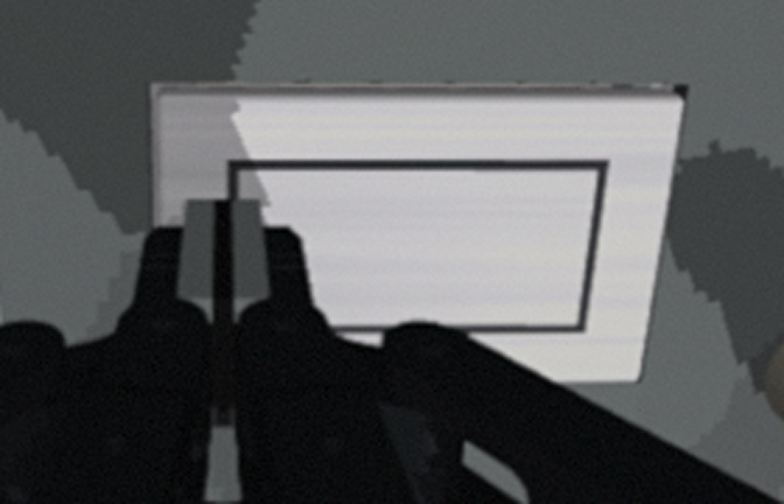

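Contact comes at TCP z of 28.9, so the tip is 35 mm behind the TCP. Under 11 N the far corners of cover 1 stay at (485,204) and (469,306), the seated prediction, where a raised end would show about 6 px further right. Cover 1 is seated. Next is cover 2, one 90 mm pitch along tool x, with 0.2 cm in z to offset the 0.022 rad tool tilt.

Call:
drive_tool(steps=[0,0,-1.2,0,4.5,0,-1.1,0,9,0,-1,0,9,0,-1,0,9,0,-0.5,0,9,0,-0.25,0,9,0,-0.15,0,9,0,-0.05,0,9,0,0.04,0,9,0,0.04,0])

```text
time_s: 13.8
tcp_pos: [518.4, 16.8, 29.3]
eef_rot: [-3.141, -0.022, 1.376]
force: [-0.1, 0.5, 0.2]
width: 0.003
gripper_force: 0.0
```

```bash
cat >> h.py <<'E'
def far(i,w,m):
    "measured minus z=64-predicted column of the far edge, px; and what +6 mm would give"
    g=cv2.GaussianBlur(cv2.cvtColor(w,cv2.COLOR_RGB2GRAY),(3,3),0).astype(float); out=[]
    for b in (-10,-5,0,5,10,15,20):
        u,v=proj(m,[*(cov(i)+48*ex+b*ey),64]); h=proj(m,[*(cov(i)+48*ex+b*ey),70])[0]-u
        r=g[int(round(v)),int(u)-14:int(u)+15]; k=np.argmin(np.diff(r)); out.append((int(u)-14+k+.5-u,h))
    return np.round(np.median(out,axis=0),1), np.round([o[0] for o in out],1)
E
cat > chk.py <<'E'
import sys; from h import *
i=int(sys.argv[1]); delta(cov(i)-36*ex,28.9)
m=ctrl.camera_model('wrist'); w=ctrl.snapshot('wrist'); np.save('c%d_%s.npy'%(i,sys.argv[2]),w); print('cover',i,far(i,w,m)); 
if i<4: print('next',far(i+1,w,m))
E
python3 chk.py 2 a
```

```text
t 13.8 tcp [518.35  16.84  29.34] yaw 1.3756 F [-0.11  0.53  0.24]
tool dx,dy,dz cm [-0.1   0.    0.04] turn 0.16
cover 2 (array([-0.7,  5.9]), array([-0.9, -0.3, -0.7, -1.1, -0.5, -1. , -0.4]))
next (array([2.8, 8.2]), array([2.8, 3.1, 2.5, 2.8, 3.1, 3.4, 2.7]))
```

Cover 2's far edge matches the seated height (-0.7 px). The far edge of cover 3, seen next to it, sits about 3 px high (roughly +2.5 mm). I'll finish the press on cover 2, then move to cover 3.

Call:
drive_tool(steps=[0,0,0.06,0,0,0,0.1,0,0,0,0.1,0])

```text
time_s: 14.22
tcp_pos: [518.5, 17.0, 28.8]
eef_rot: [-3.141, -0.022, 1.376]
force: [-0.6, -0.3, 4.4]
width: 0.002
gripper_force: 2.4
```

```bash
python3 chk.py 2 b
```

```text
t 14.22 tcp [518.51  16.97  28.75] yaw 1.3758 F [-0.57 -0.29  4.38]
tool dx,dy,dz cm [-0.12 -0.01 -0.01] turn 0.17
cover 2 (array([-0.8,  5.9]), array([-0.1, -0.5, -0.9, -0.4, -0.8, -1.3, -0.8]))
next (array([3.2, 8.3]), array([3.3, 2.7, 3. , 3.3, 3.6, 2.9, 3.2]))
```

Call:
drive_tool(steps=[0,0,-1.2,0,4.5,0,-1.1,0,8.9,0,-1,0,8.9,0,-1,0,8.9,0,-0.5,0,8.9,0,-0.25,0,8.9,0,-0.15,0,8.9,0,-0.05,0,8.9,0,0.05,0,8.9,0,0.08,0,8.9,0,0.08,0])

```text
time_s: 15.65
tcp_pos: [535.7, 104.0, 29.8]
eef_rot: [-3.141, -0.021, 1.376]
force: [-2.5, -3.2, 4.5]
width: 0.001
gripper_force: 2.4
```

```bash
python3 chk.py 3 a
```

```text
t 15.65 tcp [535.68 103.99  29.82] yaw 1.3756 F [-2.48 -3.19  4.53]
tool dx,dy,dz cm [-0.    0.02  0.09] turn 0.16
cover 3 (array([5.6, 5.9]), array([5. , 5.6, 5.2, 5.8, 5.4, 5.9, 6.5]))
next (array([-1.3,  8.2]), array([-1.3, -0.9, -1.6, -1.3, -1. , -1.7, -1.4]))
```

Cover 3 rocks. With its front end pressed at about 4.5 N, its far end stands about 6 mm high (+5.6 px of 5.9), and cover 4 sits at seated height. I'll lift off, move 36 mm to the middle of cover 3, and press slowly to about 20 N.

Call:
drive_tool(steps=[0,0,-0.5,0,0,0,-1,0,0,1.8,-1,0,0,3.6,-1,0,0,3.6,-1,0,0,3.6,-0.6,0,0,3.6,-0.4,0,0,3.6,-0.28,0])

```text
time_s: 16.7
tcp_pos: [570.4, 97.3, 32.1]
eef_rot: [-3.14, -0.021, 1.376]
force: [1.0, -0.1, 0.3]
width: 0.002
gripper_force: 0.0
```

```bash
python3 - <<'E'
from h import *
delta(cov(3),31.9)
E
```

```text
t 16.7 tcp [570.38  97.32  32.09] yaw 1.3759 F [ 1.05 -0.09  0.28]
tool dx,dy,dz cm [-0.03  0.08  0.02] turn 0.18
```

Call:
drive_tool(steps=[0,0,0.12,0,0,0,0.24,0,0,0,0.35,0,0,0,0.42,0,0,0,0.48,0,0,0,0.48,0])

```text
time_s: 17.45
tcp_pos: [570.7, 97.4, 28.7]
eef_rot: [-3.141, -0.022, 1.376]
force: [-5.0, -1.4, 12.7]
width: 0.0
gripper_force: 6.4
```

Call:
drive_tool(steps=[0,0,0.05,0,0,0,0.1,0,0,0,0.1,0,0,0,0.1,0,0,0,0.1,0])

```text
time_s: 18.08
tcp_pos: [570.7, 97.4, 28.6]
eef_rot: [3.141, -0.022, 1.376]
force: [-8.7, -1.0, 22.9]
width: 0.003
gripper_force: 11.0
```

Call:
drive_tool(steps=[0,0,-0.3,0,0,0,-0.8,0,0,-1.8,-1.2,0,0,-3.6,-1.2,0,0,-3.6,-1.2,0,0,-3.6,-1.2,0])

```text
time_s: 18.82
tcp_pos: [535.7, 104.2, 38.7]
eef_rot: [-3.141, -0.022, 1.376]
force: [-0.1, -0.3, -0.2]
width: 0.001
gripper_force: 0.0
```

```bash
python3 chk.py 3 seated
```

```text
t 18.82 tcp [535.73 104.22  38.72] yaw 1.376 F [-0.11 -0.33 -0.24]
tool dx,dy,dz cm [-0.03  0.02  0.98] turn 0.18
cover 3 (array([-0.7,  5.3]), array([-0.3, -0.5, -0.8, -1.1, -0.4, -0.7, -1. ]))
next (array([-0.7,  7.3]), array([-0.7, -1.2, -0.7, -1.2, -0.7, -1.2, -0.7]))
```

Free of the tool, cover 3's far edge now reads the same as the seated covers (-0.7 px). I'll do one light press on its front end to confirm it no longer rocks, then retract.

Call:
drive_tool(steps=[0,0,0.4,0,0,0,0.65,0,0,0,0.78,0,0,0,0.9,0,0,0,1,0,0,0,1.03,0,0,0,1.03,0])

```text
time_s: 19.75
tcp_pos: [535.7, 104.3, 28.7]
eef_rot: [-3.141, -0.022, 1.376]
force: [-2.4, 0.2, 6.8]
width: -0.001
gripper_force: 2.9
```

```bash
python3 chk.py 3 verify
```

```text
t 19.75 tcp [535.7  104.28  28.74] yaw 1.3757 F [-2.44  0.24  6.79]
tool dx,dy,dz cm [-0.03  0.02 -0.02] turn 0.17
cover 3 (array([-0.9,  6. ]), array([-0.9, -1.3, -0.7, -1.2, -0.6, -1.1, -0.6]))
next (array([-1.3,  8.3]), array([-1.6, -1.2, -0.9, -1.6, -1.3, -1. , -1.8]))
```

Call:
drive_tool(steps=[0,0,-0.5,0,0,0,-2,0,0,0,-5,0,0,0,-8,0,0,0,-11,0,0,0,-11,0,0,0,-11,0])

```text
time_s: 20.68
tcp_pos: [535.1, 101.9, 138.3]
eef_rot: [-3.141, -0.022, 1.376]
force: [0.0, 0.0, -0.6]
width: -0.0
gripper_force: 0.0
```

```bash
python3 - <<'E'
from h import *
s=ctrl.sense(); print(s['time_s'],s['tcp_pos'],s['force'])
m=ctrl.camera_model('wrist'); w=ctrl.snapshot('wrist')
for i in(2,3,4): print(i,far(i,w,m)[0])
w=cv2.resize(w,(640,400)); save(w,'end.png')
E
```

```text
20.675 [535.12456887 101.93093944 138.25793622] [ 0.00077074  0.0160776  -0.6224762 ]
2 [-0.2  1.8]
3 [-0.5  2.2]
4 [-0.4  2.6]
```

View pics/end.png

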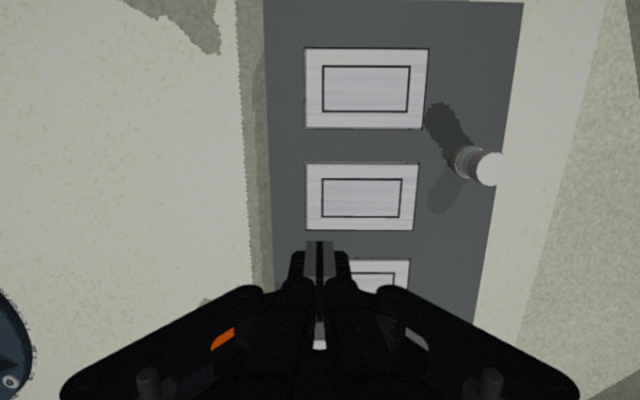

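Covers 4 at (366,88), 3 at (361,196) and 2 at (378,275) all lie flat at the same height. The vial stands upright at (480,167), and the robot is clear of everything.

```bash
python3 -c "
from plant import ctrl
print(ctrl.close_job())"
```

```text
the job is handed in; nothing more can be done
None
```

Cover 3 was the one that rocked; I pressed it home on its middle at about 23 N, a light end press then showed no rocking, and I handed the job in at about 21 s with the arm clear; cover 4 I judged seated by camera only, without pressing it.

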